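Fit the red pressure gauge into a sprung push-in fitting

TASK

Take the red pressure gauge out of the wooden rack and press its steel stem straight down into the blue-collared push-in fitting on the black outlet block, steadily and without forcing it (about 16 N is plenty, 30 N would damage it), past the stiff grip inside until it is fully home on the bottom. Then tug the gauge straight up, enough to lift the sprung block clearly, to prove that it is held; let go and leave the gauge standing upright, fully in the fitting, the block at rest. Touch the dock with its outlet and regulator with nothing but the gauge, and leave everything else where it is.

Things in the scene. Friction and masses are not known exactly. Their poses are not given: they have to be found in the camera images.
- gauge: the red pressure gauge, 150 g, loose, upright in any one of the rack's three holes. Origin: centre of the foot of its stem; z up along the stem; x normal to the white dial, which looks to +x. Stem 49 mm long; brass shoulder, 25 mm diameter, 49 to 59 mm up; red drum case, 50 mm diameter, 26 mm thick, axis along x, centred 84 mm up (grip its flat faces, x = -13 and +13 mm, from above); top at 109 mm
- stem_foot (a point): foot of the red gauge's stem (same point as the gauge's origin). The stem is steel, 14 mm diameter, with a half-round nose (radius 7 mm); from 11 to 21.5 mm up it has a groove of 9 mm diameter, which the fitting's grip snaps into
- rack: plywood block, fixed, 60 x 230 x 55 mm (x, y, z), origin at the centre of its underside; three through holes of 17 mm at y = -75, 0 and +75 mm hold, in any order, red gauge, black gauge and brass plug, each resting by its shoulder on the rack's top
- dock: aluminium base plate, fixed on the brown board, 90 x 18 mm in section, from x = -175 to +45 mm; origin on its underside, right under the fitting's axis. A black air regulator with a knob stands at x = -115 mm, 50 mm wide, top 120 mm above the origin. The outlet block with the fitting stands over the origin
- outlet (a joint): height of the black outlet block (50 x 50 mm), which floats on soft springs on the dock: 0 at rest, negative pushed down, positive pulled up (m), limits -0.032 and +0.012. It sinks roughly 15 mm before the grip inside lets the stem pass, and rises again as the stem snaps in. A pull of 4 to 9 N lifts it clearly
- mouth (a point): centre of the fitting's mouth at the top of its blue collar (32 mm diameter), 112 mm above the dock's origin; moves with the block, z up. Opening 19 mm, 5 mm deep, then a 16 mm bore; hard bottom 35 mm below the mouth. Sprung balls resist from 20 mm down, yield at 10 to 14 N, snap in at 34 mm. A push of about 16 N is enough to be home; the gripped stem has about 1 mm of play upward
- black_gauge: a gauge of the same shape and size in black; bystander in the rack; same origin and axes
- plug: brass blanking plug with a T-bar top, 84 mm tall, bystander in the rack; origin at the foot of its stem
- mould_a: white silicone mould, ring of 104 mm diameter and 42 mm height on the table; bystander; origin at its underside
- mould_b: white silicone mould, ring of 90 mm diameter and 36 mm height on the table; bystander; origin at its underside
- pigment: terracotta-coloured jar of 56 mm diameter and 75 mm height; bystander; origin at its underside

How it is judged (in metres and radians):
On the way, in this order (a step that is already met when the one before it is completed fails the run):
1. the stem is pressed fully home in the fitting (foot at least 34 mm below the mouth, within 3 mm of its axis) (z of stem_foot in the frame of mouth below -0.034 m and horizontal distance between stem_foot and mouth below 0.003 m), for 0.1 s.
2. a tug on the gauge lifts the sprung outlet block by more than 2.5 mm while the stem stays gripped (foot at least 32 mm below the mouth) (value of joint outlet above 0.0025 m and z of stem_foot in the frame of mouth below -0.032 m), for 0.1 s.
At the end, for the whole second after the job is handed in: The red gauge stands released and at rest in the fitting, upright within 0.12 rad, its foot at least 32 mm below the mouth and within 3 mm of its axis, the outlet block back at its rest height (between 5 mm below and 3 mm above) (z of stem_foot in the frame of mouth below -0.032 m and horizontal distance between stem_foot and mouth below 0.003 m and angle between gauge's own z axis and vertical below 0.12 rad and linear speed of gauge below 0.02 m/s and value of joint outlet between -0.005 and 0.003 m); the robot touches nothing.
It fails at once if the gauge and the dock or its fitting bear on each other with more than 30 N, side forces included (contact force between gauge and dock above 30 N).
It fails at once if the robot itself touches the dock, its regulator or the outlet block with more than 3 N (contact force between any of the fingers, the arm and dock above 3 N).
It fails at once if the black gauge or the plug is moved by more than 15 mm (distance of any of black_gauge, plug from where it was at the start of the episode above 0.015 m).
It fails at once if a mould or the jar is moved by more than 20 mm (distance of any of mould_a, mould_b, pigment from where it was at the start of the episode above 0.02 m).
It also fails if it takes over 72 s, if anything falls off the work surface, if the arm or the gripper's body presses on something with over 40 N, if the wrist force passes 120 N, or if a joint passes its speed limit or range.

ROBOT

A 6-joint arm with a two-finger parallel gripper is mounted at the origin on the work surface. World frame = base frame: x ahead of the robot, y to its left, z up, the work surface at z = 0. Lengths are in mm, angles in degrees, forces in N, time in s.
With the tool pointing down it reaches from about 300 to 850 mm from the base axis. Payload 4.2 kg.
Tool frame: the origin (TCP) lies at the very end of the fingers, on their centre line; the grasp point (between the pads) lies 19 mm behind it (env.grasp_offset is the distance from the TCP to the grasp point, in mm); z points along the fingers, y is the line along which they close (so a half turn about z gives the same grasp; the last joint's range is limited). The gripper opens to 91 mm and grips with 3 to 60 N. Pads are 32 mm wide; open, the fingers measure 118 mm over their backs; the gripper's body (76 mm by 178 mm) begins 60 mm behind the grasp point.
Start: joints at [-73.568, 18.312, 89.639, -0, 72.044, -1.146], TCP at [173.659, -548.166, 213.976] pointing down, gripper open.
Joint ranges: [-177.97, 177.97], [-48.28, 115.42], [12.27, 149.76], [-77.06, 257.06], [2.81, 150.46], [-146.56, 146.56]. Speed limits (degrees/s): [147.25, 147.25, 180, 180, 180, 180].

INTERFACE

Orientations are given as [roll, pitch, yaw] about the fixed x, y, z axes, in that order (R = Rz(yaw) Ry(pitch) Rx(roll)).
In Python, from workcell import env gives the robot as it stands. The module is installed in compiled form; this text tells all that it offers.
- The arm moves only by the tool send_rows, never from a script. Its argument "motion" is a list of rows, each an object of numbers: "tx", "ty", "tz": the shift along the tool's x, y, z in units of 500 mm (1.0 is 500 mm); "rx", "ry", "rz": the turn, a rotation vector about the tool's x, y, z in units of 30 degrees (1.0 is 30 degrees); "gripper": the closure, from -1 (fully open) to 1 (shut). In form: [{"tx": .., "ty": .., "tz": .., "rx": .., "ry": .., "rz": .., "gripper": ..}, ...]. A call has 1 to 12 rows; each row shifts and turns the commanded pose from where the row before left it, along the tool's axes as they then stand; what a row does not reach is not made up. A row lasts 1/8 s, in which the tool goes at most 62.5 mm and 10.7 degrees, less where a joint would pass 70% of its speed; a pose out of reach is approached as far as the arm can. A call with a number of a shift or a turn outside -1 to 1 is refused whole. A call with a gripper value outside its range is refused whole. The fingers move at their own pace and stop on an object; "grip_force" is the grip in N (left out, the last holds). Time passes only in rows, so rows that do not move let the fingers close. It gives the time, the measured TCP pose, the force, the opening and the grip force at its end, in the units of the state.
- env.state(): the state, without advancing time (a new reading comes with each control period).
- env.grab_frame(name): name is "side" or "top"; returns a dict with "frame" (400x640x3 uint8, red, green, blue), "vertical_fov" (degrees; the focal length in pixels is half the picture's height over the tangent of half this angle, whatever the lens; pixels are square), "cx", "cy" (the principal point, pixels), "rvec" (rotation vector, rad) and "tvec" (3), from world to camera coordinates, as OpenCV has them. Camera axes: x right, y down, z forward; pixel columns grow to the right and rows downward; lengths in mm; the calibration is good to about 2 mm. A picture is of the moment at which its call begins. There is no depth.
- env.job_done(): hands the job in; it is judged then, once.
The state is a dict: "time_s": time; "qpos": joint angles; "qvel": joint speeds; "effort": joint torques, N m; "ee_pos": TCP position; "ee_rot": TCP orientation; "force": force on the tool from outside, world axes, zero at the start; "torque": the same for the moment, N m; "gripper_width": finger opening in mm; "gripper_force": force on a finger pad.
Only numpy, scipy, OpenCV 4.12 (cv2) and the standard library are available. Lean on these libraries where they do the work, as an engineer would, in place of code of your own. Each camera call takes 0.05 s, during which the arm holds its last target. There are 200 camera calls.

## Working session

There is one attempt and no reset: what is moved stays moved. The work goes in short steps, Python scripts to look and compute and a tool call to move; the robot and the scene stay as the last step left them, time stands still between calls to the robot, and variables do not carry over. Pictures are saved under pics/ and viewed, at most 10 in all, crops included, and the job is handed in when it is done.

Besides the shell and the picture viewer there is one more tool, called after "Request:" as a command line: name --argument value ..., lists and objects as JSON in quotes. send_rows: Moves the arm, as the interface text tells. Shifts and turns lie within -1 to 1; 1 stands for 500 mm of shift or 30 degrees of turn. Its arguments: {"type":"object","properties":{"motion":{"type":"array"},"grip_force":{"type":"number"}},"required":["motion"]}

```bash
mkdir -p pics
cat > h.py <<'E'
import numpy as np,cv2
from workcell import env
def grab(n,save=None):
    f=env.grab_frame(n)
    if save: cv2.imwrite('pics/'+save,f['frame'][:,:,::-1])
    return f
def cam(f):
    H=f['frame'].shape[0];fl=H/2/np.tan(np.radians(f['vertical_fov'])/2)
    K=np.array([[fl,0,f['cx']],[0,fl,f['cy']],[0,0,1]]);R=cv2.Rodrigues(np.array(f['rvec'],float))[0]
    return K,R,np.array(f['tvec'],float).ravel()
def proj(f,P):
    K,R,t=cam(f);q=K@(R@np.array(P,float)+t);return q[:2]/q[2]
def ray(f,uv):
    K,R,t=cam(f);d=R.T@np.linalg.inv(K)@np.array([*uv,1.]);return -R.T@t,d/np.linalg.norm(d)
def atz(f,uv,z):
    o,d=ray(f,uv);return o+d*(z-o[2])/d[2]
def tri(a,ua,b,ub):
    (o,d),(p,e)=ray(a,ua),ray(b,ub)
    s=np.linalg.lstsq(np.c_[d,-e],p-o,rcond=None)[0];x,y=o+d*s[0],p+e*s[1]
    return (x+y)/2,np.linalg.norm(x-y)
E
python3 - <<'E'
from h import *
import pickle
fs={n:grab(n,n+'0.png') for n in('side','top')}
pickle.dump(fs,open('f0.pkl','wb'))
for n in fs:
    K,R,t=cam(fs[n]);print(n,K[0,0],-R.T@t,R[2])
print(env.state())
E
```

```text
side 386.2782560023744 [ 230.71051226  868.95420272 1248.73586744] [ 0.24468687 -0.57883236 -0.77786981]
top 472.1438116677481 [ 2.99176933e+02 -8.98570960e-02  1.89617137e+03] [ 0.17676116 -0.00819819 -0.98421963]
{'time_s': 0.1, 'qpos': array([-7.35687763e+01,  1.83471603e+01,  8.96982903e+01, -9.68044457e-04,
        7.20429679e+01, -1.14487251e+00]), 'qvel': array([-0.00719069, -0.02783847, -0.15358089,  0.04064671, -0.07323843,
       -0.14582873]), 'effort': array([ 1.83523161e-04, -4.13332558e+01, -2.32509649e+01,  7.29378755e-02,
        4.22189513e-02, -5.32126364e-05]), 'ee_pos': array([ 173.51569549, -547.73529076,  213.22017182]), 'ee_rot': array([-1.79911581e+02, -8.46399096e-04,  1.75763947e+01]), 'force': array([-0.31866637, -0.13814581, -0.05481056]), 'torque': array([-0.02087555,  0.03078571,  0.00192493]), 'gripper_force': 0.0, 'gripper_width': 91.20727382303231}
```

View pics/side0.png

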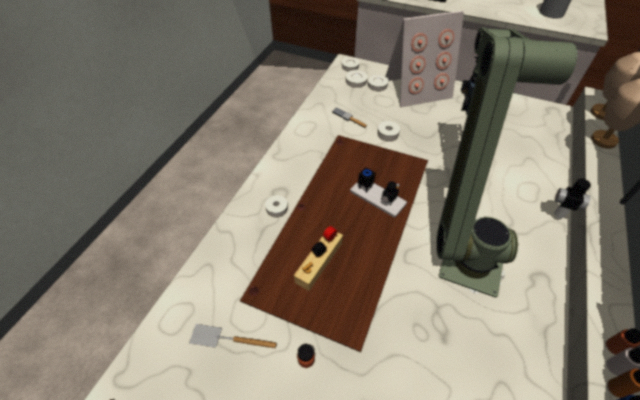

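View pics/top0.png

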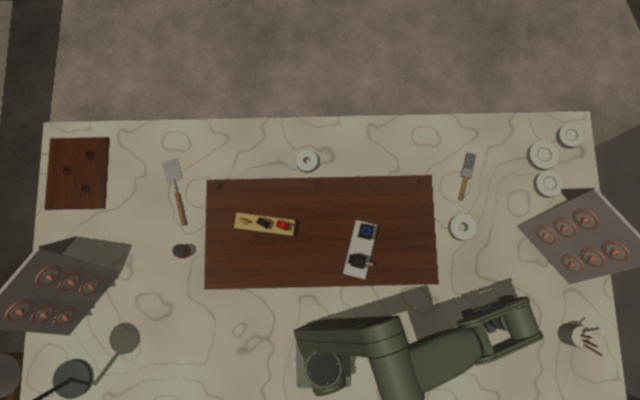

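```bash
cat >> h.py <<'E'
def mosaic(crops,name,s=5):
    w,h=400//s,300//s;im=[]
    for f,x,y in crops:
        c=cv2.resize(f['frame'][y:y+h,x:x+w,::-1],(400,300),interpolation=cv2.INTER_CUBIC)
        for i in range(0,w,10): cv2.putText(c,str(x+i),(i*s,8),0,.28,(0,255,0)); cv2.line(c,(i*s,10),(i*s,14),(0,255,0))
        for i in range(10,h,10): cv2.putText(c,str(y+i),(0,i*s+3),0,.28,(0,255,0)); cv2.line(c,(20,i*s),(24,i*s),(0,255,0))
        im.append(c)
    cv2.imwrite('pics/'+name,np.vstack([np.hstack(im[i:i+2]) for i in range(0,len(im),2)]))
E
python3 - <<'E'
from h import *
import pickle
f=pickle.load(open('f0.pkl','rb'))
mosaic([(f['top'],230,200),(f['top'],330,217),(f['side'],290,223),(f['side'],343,160)],'m0.png')
E
```

```text
(no output)
```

View pics/m0.png

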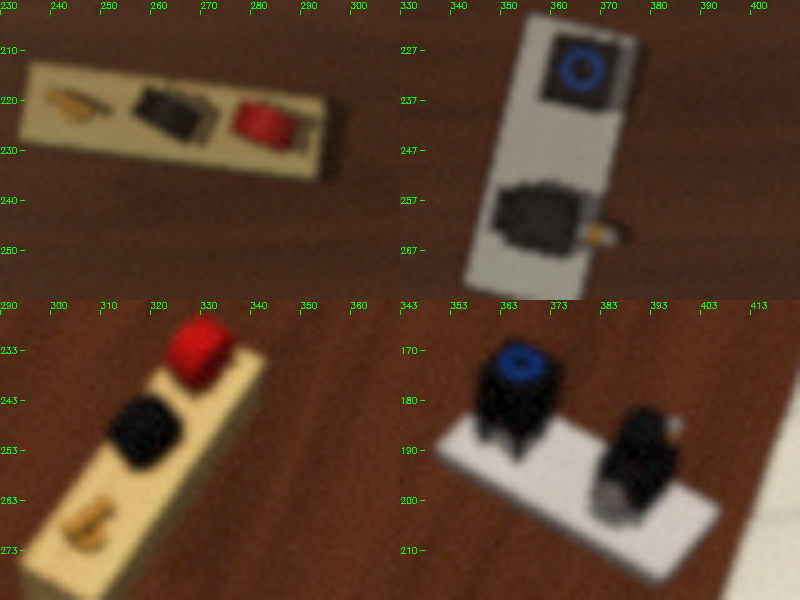

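```bash
cat >> h.py <<'E'
def blob(f,col,box):
    x,y,w,h=box;c=f['frame'][y:y+h,x:x+w].astype(float);r,g,b=c[...,0],c[...,1],c[...,2]
    m=(r-np.maximum(g,b)) if col=='r' else (b-np.maximum(r,g))
    m=m/m.max();big=(cv2.resize(m,None,fx=8,fy=8,interpolation=cv2.INTER_CUBIC)>.5).astype(np.uint8)
    n,l,s,cc=cv2.connectedComponentsWithStats(big);k=1+s[1:,4].argmax()
    cnt=cv2.findContours((l==k).astype(np.uint8),0,1)[0][0]
    (cx,cy),wh,a=cv2.minAreaRect(cnt);pts=cv2.boxPoints(((cx,cy),wh,a))
    o=np.array([x,y]);q=lambda p:(np.array(p)+.5)/8-.5+o
    return q(cv2.fitEllipse(cnt)[0]),q(cc[k]),q(pts),cv2.fitEllipse(cnt)
E
python3 - <<'E'
from h import *
import pickle
np.set_printoptions(precision=1,suppress=True)
f=pickle.load(open('f0.pkl','rb'));T,S=f['top'],f['side']
bt=blob(T,'b',(352,220,28,24));bs=blob(S,'b',(353,162,28,20))
print('mouth',bt[0],bs[0],tri(T,bt[0],S,bs[0]), tri(T,bt[1],S,bs[1]))
rt=blob(T,'r',(270,212,28,24));rs=blob(S,'r',(318,225,24,24))
print('red',rt,rs,tri(T,rt[0],S,rs[0]))
# rack top corners top view / side view
u=lambda X,Y,x,y:((X+.5)/5-.5+x,(Y+.5)/5-.5+y)
for z in(55,70,75): print(z,[atz(T,u(X,Y,230,200),z) for X,Y in((30,62),(327,99),(316,180),(20,139))],[atz(S,u(X,Y,290,223),z) for X,Y in((265,57),(100,300),(20,265))])
# dock plate corners
for z in(18,33,38): print(z,[atz(T,u(X,Y,330,217),z) for X,Y in((128,12),(237,40),(65,285))],[atz(S,u(X,Y,343,160),z) for X,Y in((35,145),(320,210),(260,280))])
# board corners top
for z in (0,20): print([atz(T,p,z) for p in((206,180),(432,176),(437,283),(205,288))],[atz(S,p,z) for p in((340,137),(427,160),(362,350),(243,300))])
E
```

```text
mouth [366.1 230.4] [366.7 172.4] (array([ 476.3, -174.4,  124.1]), np.float64(1.8376315707520108)) (array([ 476.3, -174.4,  124.1]), np.float64(1.841337264756947))
red (array([282.1, 224.4]), array([282.1, 224.4]), array([[275.7, 226.3],
       [277.8, 219.2],
       [288.6, 222.3],
       [286.6, 229.4]]), ((100.2567138671875, 102.54736328125), (61.07582473754883, 99.11919403076172), 111.9090576171875)) (array([328.8, 231.5]), array([328.8, 231.5]), array([[321.1, 232.9],
       [329.7, 223.8],
       [336.1, 229.8],
       [327.5, 238.9]]), ((90.21713256835938, 55.44099807739258), (73.82391357421875, 109.22309875488281), 44.23976135253906)) (array([508.5, 142.2, 115.4]), np.float64(4.816360987346041))
55 [array([566.1, 328.9,  55. ]), array([531.6,  95.8,  55. ]), array([468.2, 105.1,  55. ]), array([505.5, 336.1,  55. ])] [array([474.4,  94.3,  55. ]), array([506.8, 323.4,  55. ]), array([568.2, 320.6,  55. ])]
70 [array([563.9, 326.2,  70. ]), array([529.7,  95. ,  70. ]), array([466.9, 104.3,  70. ]), array([503.8, 333.3,  70. ])] [array([471.3, 104. ,  70. ]), array([503.3, 33
[... 657 characters left out ...]
array([ 530.1, -141.8,   38. ]), array([ 505.9, -227.2,   38. ]), array([317.9, -85.4,  38. ])] [array([ 531.9, -139.4,   38. ]), array([ 296.4, -163.5,   38. ]), array([321.3, -76.6,  38. ])]
[array([709.1, 461.2,   0. ]), array([ 705.7, -466.8,    0. ]), array([ 273.3, -459. ,    0. ]), array([274.7, 456. ,   0. ])] [array([ 697.4, -460.6,    0. ]), array([ 276.5, -468.9,    0. ]), array([270.9, 448.4,   0. ]), array([704.2, 447.5,   0. ])]
[array([704.8, 456.3,  20. ]), array([ 701.4, -461.9,   20. ]), array([ 273.5, -454.2,   20. ]), array([275. , 451.2,  20. ])] [array([ 689.9, -439.3,   20. ]), array([ 275.7, -447.5,   20. ]), array([270.2, 455.1,  20. ]), array([696.6, 454.3,  20. ])]
```

```bash
cat >> h.py <<'E'
from scipy.spatial.transform import Rotation as Rn
import math
def plan(p1,yaw,step=45,grip=-1,p0=None,R0=None,n=None):
    s=env.state();p0=np.array(s['ee_pos'] if p0 is None else p0,float)
    R=Rn.from_euler('xyz',s['ee_rot'],degrees=True) if R0 is None else R0
    R1=Rn.from_euler('xyz',[180,0,yaw],degrees=True);p1=np.array(p1,float)
    w=(R.inv()*R1).as_rotvec(degrees=True)
    n=n or max(1,math.ceil(max(np.linalg.norm(p1-p0)/step,np.linalg.norm(w)/9)))
    pp=p0.copy()
    for i in range(n):
        t=R.inv().apply(p0+(p1-p0)*(i+1)/n-pp);t=np.round(t/500,3);r=np.round(w/n/30,3)
        pp=pp+R.apply(t*500);R=R*Rn.from_rotvec(r*30,degrees=True)
        print('{"tx":%g,"ty":%g,"tz":%g,"rx":%g,"ry":%g,"rz":%g,"gripper":%g},'%(*t,*r,grip))
    print(pp,R.as_euler('xyz',degrees=True))
E
python3 -c "
from h import *
plan([505,141,230],72)"
```

```text
{"tx":0.062,"ty":-0.065,"tz":-0.002,"rx":-0,"ry":-0,"rz":-0.107,"gripper":-1},
{"tx":0.065,"ty":-0.062,"tz":-0.002,"rx":-0,"ry":-0,"rz":-0.107,"gripper":-1},
{"tx":0.068,"ty":-0.059,"tz":-0.002,"rx":-0,"ry":-0,"rz":-0.107,"gripper":-1},
{"tx":0.072,"ty":-0.054,"tz":-0.001,"rx":-0,"ry":-0,"rz":-0.107,"gripper":-1},
{"tx":0.075,"ty":-0.05,"tz":-0.002,"rx":-0,"ry":-0,"rz":-0.107,"gripper":-1},
{"tx":0.077,"ty":-0.046,"tz":-0.002,"rx":-0,"ry":-0,"rz":-0.107,"gripper":-1},
{"tx":0.08,"ty":-0.041,"tz":-0.002,"rx":-0,"ry":-0,"rz":-0.107,"gripper":-1},
{"tx":0.082,"ty":-0.037,"tz":-0.002,"rx":-0,"ry":-0,"rz":-0.107,"gripper":-1},
{"tx":0.084,"ty":-0.032,"tz":-0.002,"rx":-0,"ry":-0,"rz":-0.107,"gripper":-1},
{"tx":0.086,"ty":-0.028,"tz":-0.002,"rx":-0,"ry":-0,"rz":-0.107,"gripper":-1},
{"tx":0.087,"ty":-0.023,"tz":-0.002,"rx":-0,"ry":-0,"rz":-0.107,"gripper":-1},
{"tx":0.088,"ty":-0.018,"tz":-0.001,"rx":-0,"ry":-0,"rz":-0.107,"gripper":-1},
{"tx":0.089,"ty":-0.012,"tz":-0.002,"rx":-0,"ry":-0,"rz":-0.107,"gripper":-1},
{"tx":0.089,"ty":-0.008,"tz":-0.002,"rx":-0,"ry":-0,"rz":-0.107,"gripper":-1},
{"tx":0.09,"ty":-0.003,"tz":-0.002,"rx":-0,"ry":-0,"rz":-0.107,"gripper":-1},
{"tx":0.09,"ty":0.002,"tz":-0.002,"rx":-0,"ry":-0,"rz":-0.107,"gripper":-1},
{"tx":0.09,"ty":0.007,"tz":-0.002,"rx":-0,"ry":-0,"rz":-0.107,"gripper":-1},
[504.8417576  141.2193056  230.08709311] [-1.79949432e+02 -7.25368348e-02  7.21463633e+01]
```

Request:
send_rows --motion '[{"tx": 0.062, "ty": -0.065, "tz": -0.002, "rz": -0.107, "gripper": -1}, {"tx": 0.065, "ty": -0.062, "tz": -0.002, "rz": -0.107, "gripper": -1}, {"tx": 0.068, "ty": -0.059, "tz": -0.002, "rz": -0.107, "gripper": -1}, {"tx": 0.072, "ty": -0.054, "tz": -0.002, "rz": -0.107, "gripper": -1}, {"tx": 0.075, "ty": -0.05, "tz": -0.002, "rz": -0.107, "gripper": -1}, {"tx": 0.077, "ty": -0.046, "tz": -0.002, "rz": -0.107, "gripper": -1}, {"tx": 0.08, "ty": -0.041, "tz": -0.002, "rz": -0.107, "gripper": -1}, {"tx": 0.082, "ty": -0.037, "tz": -0.002, "rz": -0.107, "gripper": -1}, {"tx": 0.084, "ty": -0.032, "tz": -0.002, "rz": -0.107, "gripper": -1}, {"tx": 0.086, "ty": -0.028, "tz": -0.002, "rz": -0.107, "gripper": -1}, {"tx": 0.087, "ty": -0.023, "tz": -0.002, "rz": -0.107, "gripper": -1}, {"tx": 0.088, "ty": -0.018, "tz": -0.002, "rz": -0.107, "gripper": -1}]'

```text
invalid input at $.motion[0]: expected keys tx, ty, tz, rx, ry, rz, gripper
```

Request:
send_rows --motion '[{"tx": 0.089, "ty": -0.012, "tz": -0.002, "rz": -0.107, "gripper": -1}, {"tx": 0.089, "ty": -0.008, "tz": -0.002, "rz": -0.107, "gripper": -1}, {"tx": 0.09, "ty": -0.003, "tz": -0.002, "rz": -0.107, "gripper": -1}, {"tx": 0.09, "ty": 0.002, "tz": -0.002, "rz": -0.107, "gripper": -1}, {"tx": 0.09, "ty": 0.007, "tz": -0.002, "rz": -0.107, "gripper": -1}, {"gripper": -1}, {"gripper": -1}]'

```text
invalid input at $.motion[0]: expected keys tx, ty, tz, rx, ry, rz, gripper
```

```bash
python3 -c "
from h import *
s=env.state();print(s['time_s'],s['ee_pos'],s['ee_rot'],s['force'])
T=grab('top');S=grab('side')
p=s['ee_pos'];print(proj(T,p),proj(S,p))
mosaic([(T,242,195),(T,242,195),(S,285,200),(S,300,215)],'m1.png')
plan([505,141,84],72)"
```

```text
0.1 [ 173.51569549 -547.73529076  213.22017182] [-1.79911581e+02 -8.46399096e-04  1.75763947e+01] [-0.31866637 -0.13814581 -0.05481056]
[479.27249877 312.15344771] [466.52677541 118.03442521]
{"tx":0.058,"ty":-0.062,"tz":0.014,"rx":-0,"ry":-0,"rz":-0.101,"gripper":-1},
{"tx":0.062,"ty":-0.058,"tz":0.015,"rx":-0,"ry":-0,"rz":-0.101,"gripper":-1},
{"tx":0.064,"ty":-0.056,"tz":0.014,"rx":-0,"ry":-0,"rz":-0.101,"gripper":-1},
{"tx":0.067,"ty":-0.052,"tz":0.015,"rx":-0,"ry":-0,"rz":-0.101,"gripper":-1},
{"tx":0.07,"ty":-0.048,"tz":0.014,"rx":-0,"ry":-0,"rz":-0.101,"gripper":-1},
{"tx":0.073,"ty":-0.044,"tz":0.015,"rx":-0,"ry":-0,"rz":-0.101,"gripper":-1},
{"tx":0.074,"ty":-0.041,"tz":0.014,"rx":-0,"ry":-0,"rz":-0.101,"gripper":-1},
{"tx":0.077,"ty":-0.037,"tz":0.015,"rx":-0,"ry":-0,"rz":-0.101,"gripper":-1},
{"tx":0.078,"ty":-0.032,"tz":0.014,"rx":-0,"ry":-0,"rz":-0.101,"gripper":-1},
{"tx":0.08,"ty":-0.028,"tz":0.014,"rx":-0,"ry":-0,"rz":-0.101,"gripper":-1},
{"tx":0.082,"ty":-0.024,"tz":0.015,"rx":-0,"ry":-0,"rz":-0.101,"gripper":-1},
{"tx":0.082,"ty":-0.02,"tz":0.014,"rx":-0,"ry":-0,"rz":-0.101,"gripper":-1},
{"tx":0.084,"ty":-0.015,"tz":0.015,"rx":-0,"ry":-0,"rz":-0.101,"gripper":-1},
{"tx":0.084,"ty":-0.011,"tz":0.014,"rx":-0,"ry":-0,"rz":-0.101,"gripper":-1},
{"tx":0.085,"ty":-0.006,"tz":0.015,"rx":-0,"ry":-0,"rz":-0.101,"gripper":-1},
{"tx":0.085,"ty":-0.002,"tz":0.014,"rx":-0,"ry":-0,"rz":-0.101,"gripper":-1},
{"tx":0.085,"ty":0.002,"tz":0.015,"rx":-0,"ry":-0,"rz":-0.101,"gripper":-1},
{"tx":0.084,"ty":0.007,"tz":0.014,"rx":-0,"ry":-0,"rz":-0.101,"gripper":-1},
[504.74154031 140.90532673  84.04465569] [-1.79965243e+02 -5.06296376e-02  7.21197123e+01]
```

View pics/m1.png

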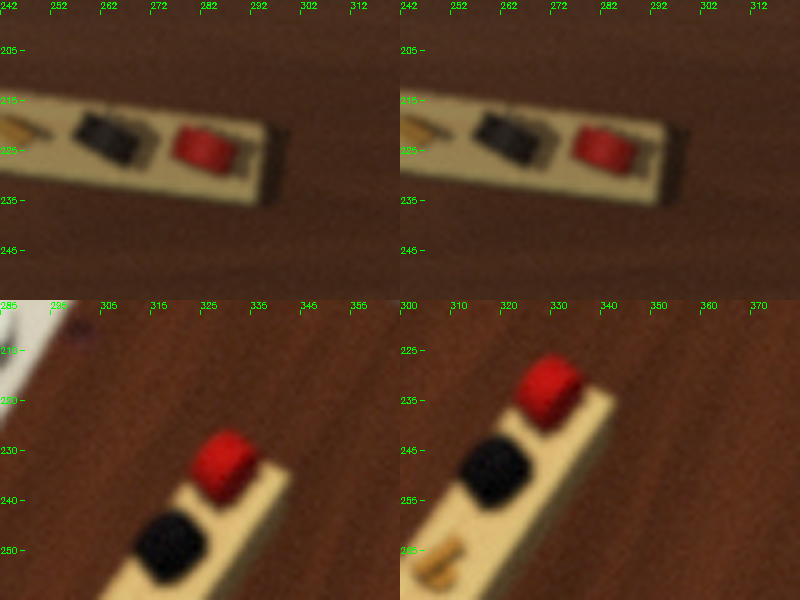

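All seven keys are required, so nothing moved; the crop shows only the red gauge, at about (282,225) top and (329,232) side, as before. Resending the rows.

Request:
send_rows --motion '[{"tx": 0.062, "ty": -0.065, "tz": -0.002, "rx": 0, "ry": 0, "rz": -0.107, "gripper": -1}, {"tx": 0.065, "ty": -0.062, "tz": -0.002, "rx": 0, "ry": 0, "rz": -0.107, "gripper": -1}, {"tx": 0.068, "ty": -0.059, "tz": -0.002, "rx": 0, "ry": 0, "rz": -0.107, "gripper": -1}, {"tx": 0.072, "ty": -0.054, "tz": -0.002, "rx": 0, "ry": 0, "rz": -0.107, "gripper": -1}, {"tx": 0.075, "ty": -0.05, "tz": -0.002, "rx": 0, "ry": 0, "rz": -0.107, "gripper": -1}, {"tx": 0.077, "ty": -0.046, "tz": -0.002, "rx": 0, "ry": 0, "rz": -0.107, "gripper": -1}, {"tx": 0.08, "ty": -0.041, "tz": -0.002, "rx": 0, "ry": 0, "rz": -0.107, "gripper": -1}, {"tx": 0.082, "ty": -0.037, "tz": -0.002, "rx": 0, "ry": 0, "rz": -0.107, "gripper": -1}, {"tx": 0.084, "ty": -0.032, "tz": -0.002, "rx": 0, "ry": 0, "rz": -0.107, "gripper": -1}, {"tx": 0.086, "ty": -0.028, "tz": -0.002, "rx": 0, "ry": 0, "rz": -0.107, "gripper": -1}, {"tx": 0.087, "ty": -0.023, "tz": -0.002, "rx": 0, "ry": 0, "rz": -0.107, "gripper": -1}, {"tx": 0.088, "ty": -0.018, "tz": -0.002, "rx": 0, "ry": 0, "rz": -0.107, "gripper": -1}]'

```text
time_s: 1.7
ee_pos: [407.9, -60.3, 226.0]
ee_rot: [180.0, 0.0, 56.2]
force: [0.2, -1.2, -1.0]
gripper_width: 91.5
gripper_force: 0.0
```

Request:
send_rows --motion '[{"tx": 0.089, "ty": -0.012, "tz": -0.002, "rx": 0, "ry": 0, "rz": -0.107, "gripper": -1}, {"tx": 0.089, "ty": -0.008, "tz": -0.002, "rx": 0, "ry": 0, "rz": -0.107, "gripper": -1}, {"tx": 0.09, "ty": -0.003, "tz": -0.002, "rx": 0, "ry": 0, "rz": -0.107, "gripper": -1}, {"tx": 0.09, "ty": 0.002, "tz": -0.002, "rx": 0, "ry": 0, "rz": -0.107, "gripper": -1}, {"tx": 0.09, "ty": 0.007, "tz": -0.002, "rx": 0, "ry": 0, "rz": -0.107, "gripper": -1}, {"tx": 0, "ty": 0, "tz": 0, "rx": 0, "ry": 0, "rz": 0, "gripper": -1}, {"tx": 0, "ty": 0, "tz": 0, "rx": 0, "ry": 0, "rz": 0, "gripper": -1}]'

```text
time_s: 2.58
ee_pos: [504.4, 140.4, 230.5]
ee_rot: [-179.9, 0.1, 72.2]
force: [-0.5, -0.3, 0.1]
gripper_width: 91.3
gripper_force: 0.0
```

```bash
python3 -c "
from h import *
s=env.state();print(s['time_s'],s['ee_pos'],s['ee_rot'],s['force'])
T=grab('top');S=grab('side')
p=s['ee_pos'];print(proj(T,p),proj(S,p))
plan([505,141,84],72)"
```

```text
2.575 [504.39737768 140.42211262 230.52277346] [-1.79947704e+02  7.06505120e-02  7.21534640e+01] [-0.49475588 -0.33008511  0.14238398]
[279.84573689 221.15003954] [331.3395792  211.95231898]
{"tx":0.001,"ty":0,"tz":0.073,"rx":-0,"ry":0,"rz":0.001,"gripper":-1},
{"tx":0,"ty":0,"tz":0.074,"rx":-0,"ry":0,"rz":0.001,"gripper":-1},
{"tx":0.001,"ty":0,"tz":0.073,"rx":-0,"ry":0,"rz":0.001,"gripper":-1},
{"tx":0.001,"ty":0.001,"tz":0.074,"rx":-0,"ry":0,"rz":0.001,"gripper":-1},
[505.25196456 141.08900335  83.88800869] [-1.79980616e+02  3.54463757e-02  7.19599703e+01]
```

Request:
send_rows --motion '[{"tx": 0.001, "ty": 0, "tz": 0.06, "rx": 0, "ry": 0, "rz": 0, "gripper": -1}, {"tx": 0.001, "ty": 0, "tz": 0.06, "rx": 0, "ry": 0, "rz": 0, "gripper": -1}, {"tx": 0, "ty": 0, "tz": 0.06, "rx": 0, "ry": 0, "rz": 0, "gripper": -1}, {"tx": 0, "ty": 0.001, "tz": 0.06, "rx": 0, "ry": 0, "rz": 0, "gripper": -1}, {"tx": 0, "ty": 0, "tz": 0.052, "rx": 0, "ry": 0, "rz": 0, "gripper": -1}, {"tx": 0, "ty": 0, "tz": 0, "rx": 0, "ry": 0, "rz": 0, "gripper": -1}]'

```text
time_s: 3.42
ee_pos: [504.1, 140.3, 83.6]
ee_rot: [-179.8, 0.1, 72.1]
force: [0.4, 0.2, 0.9]
gripper_width: 91.3
gripper_force: 0.0
```

Request:
send_rows --motion '[{"tx": 0, "ty": 0, "tz": 0, "rx": 0, "ry": 0, "rz": 0, "gripper": 1}, {"tx": 0, "ty": 0, "tz": 0, "rx": 0, "ry": 0, "rz": 0, "gripper": 1}, {"tx": 0, "ty": 0, "tz": 0, "rx": 0, "ry": 0, "rz": 0, "gripper": 1}, {"tx": 0, "ty": 0, "tz": 0, "rx": 0, "ry": 0, "rz": 0, "gripper": 1}, {"tx": 0, "ty": 0, "tz": 0, "rx": 0, "ry": 0, "rz": 0, "gripper": 1}, {"tx": 0, "ty": 0, "tz": 0, "rx": 0, "ry": 0, "rz": 0, "gripper": 1}, {"tx": 0, "ty": 0, "tz": 0, "rx": 0, "ry": 0, "rz": 0, "gripper": 1}, {"tx": 0, "ty": 0, "tz": 0, "rx": 0, "ry": 0, "rz": 0, "gripper": 1}]' --grip_force 6

```text
time_s: 4.42
ee_pos: [505.6, 141.6, 84.8]
ee_rot: [-180.0, 0.0, 72.1]
force: [-0.6, -0.4, 0.7]
gripper_width: 26.1
gripper_force: 6.0
```

Request:
send_rows --motion '[{"tx": 0, "ty": 0, "tz": 0, "rx": 0, "ry": 0, "rz": 0, "gripper": 1}, {"tx": 0, "ty": 0, "tz": 0, "rx": 0, "ry": 0, "rz": 0, "gripper": 1}, {"tx": 0, "ty": 0, "tz": 0, "rx": 0, "ry": 0, "rz": 0, "gripper": 1}, {"tx": 0, "ty": 0, "tz": -0.02, "rx": 0, "ry": 0, "rz": 0, "gripper": 1}, {"tx": 0, "ty": 0, "tz": -0.04, "rx": 0, "ry": 0, "rz": 0, "gripper": 1}, {"tx": 0, "ty": 0, "tz": -0.06, "rx": 0, "ry": 0, "rz": 0, "gripper": 1}, {"tx": 0, "ty": 0, "tz": -0.06, "rx": 0, "ry": 0, "rz": 0, "gripper": 1}, {"tx": 0, "ty": 0, "tz": -0.06, "rx": 0, "ry": 0, "rz": 0, "gripper": 1}, {"tx": 0, "ty": 0, "tz": -0.04, "rx": 0, "ry": 0, "rz": 0, "gripper": 1}, {"tx": 0, "ty": 0, "tz": -0.01, "rx": 0, "ry": 0, "rz": 0, "gripper": 1}, {"tx": 0, "ty": 0, "tz": 0, "rx": 0, "ry": 0, "rz": 0, "gripper": 1}, {"tx": 0, "ty": 0, "tz": 0, "rx": 0, "ry": 0, "rz": 0, "gripper": 1}]' --grip_force 50

```text
time_s: 5.92
ee_pos: [505.1, 141.5, 228.9]
ee_rot: [-179.9, 0.1, 72.2]
force: [0.4, 0.1, -0.4]
gripper_width: 25.7
gripper_force: 50.0
```

```bash
python3 -c "
from h import *
s=env.state();print(s['time_s'],s['ee_pos'],s['ee_rot'],s['force'],s['gripper_width'])
plan([476,-174.5,229],72,grip=1)"
```

```text
5.925 [505.14003287 141.47763392 228.88207847] [-1.79900693e+02  6.95309510e-02  7.21511725e+01] [ 0.35685806  0.07273188 -0.42372283] 25.726480551518332
{"tx":-0.077,"ty":0.017,"tz":0,"rx":-0,"ry":0,"rz":0.001,"gripper":1},
{"tx":-0.078,"ty":0.018,"tz":0,"rx":-0,"ry":0,"rz":0.001,"gripper":1},
{"tx":-0.077,"ty":0.017,"tz":0,"rx":-0,"ry":0,"rz":0.001,"gripper":1},
{"tx":-0.078,"ty":0.017,"tz":0,"rx":-0,"ry":0,"rz":0.001,"gripper":1},
{"tx":-0.077,"ty":0.018,"tz":0,"rx":-0,"ry":0,"rz":0.001,"gripper":1},
{"tx":-0.077,"ty":0.017,"tz":0,"rx":-0,"ry":0,"rz":0.001,"gripper":1},
{"tx":-0.078,"ty":0.018,"tz":0,"rx":-0,"ry":0,"rz":0.001,"gripper":1},
{"tx":-0.077,"ty":0.017,"tz":0,"rx":-0,"ry":0,"rz":0.001,"gripper":1},
[ 475.85225707 -174.37457055  229.13834711] [-1.79900985e+02  6.99463174e-02  7.19111727e+01]
```

Request:
send_rows --motion '[{"tx": -0.04, "ty": 0.009, "tz": 0, "rx": 0, "ry": 0, "rz": 0, "gripper": 1}, {"tx": -0.077, "ty": 0.017, "tz": 0, "rx": 0, "ry": 0, "rz": 0.001, "gripper": 1}, {"tx": -0.078, "ty": 0.018, "tz": 0, "rx": 0, "ry": 0, "rz": 0.001, "gripper": 1}, {"tx": -0.077, "ty": 0.017, "tz": 0, "rx": 0, "ry": 0, "rz": 0.001, "gripper": 1}, {"tx": -0.078, "ty": 0.017, "tz": 0, "rx": 0, "ry": 0, "rz": 0.001, "gripper": 1}, {"tx": -0.077, "ty": 0.018, "tz": 0, "rx": 0, "ry": 0, "rz": 0.001, "gripper": 1}, {"tx": -0.077, "ty": 0.017, "tz": 0, "rx": 0, "ry": 0, "rz": 0, "gripper": 1}, {"tx": -0.078, "ty": 0.018, "tz": 0, "rx": 0, "ry": 0, "rz": 0, "gripper": 1}, {"tx": -0.037, "ty": 0.008, "tz": 0, "rx": 0, "ry": 0, "rz": 0, "gripper": 1}, {"tx": 0, "ty": 0, "tz": 0, "rx": 0, "ry": 0, "rz": 0, "gripper": 1}, {"tx": 0, "ty": 0, "tz": 0, "rx": 0, "ry": 0, "rz": 0, "gripper": 1}]'

```text
time_s: 7.3
ee_pos: [476.4, -173.5, 229.8]
ee_rot: [-180.0, -0.0, 72.0]
force: [-0.2, 0.0, -0.9]
gripper_width: 25.7
gripper_force: 50.0
```

```bash
python3 -c "
from h import *
import pickle
s=env.state();print(s['time_s'],s['ee_pos'],s['ee_rot'],s['force'],s['gripper_width'])
T=grab('top');S=grab('side');pickle.dump((T,S,s['ee_pos']),open('f1.pkl','wb'))
p=s['ee_pos'];print(proj(T,p),proj(S,p),proj(T,p-[0,0,65]),proj(S,p-[0,0,65]))
mosaic([(T,330,200),(S,330,140)],'m2.png')"
```

```text
7.3 [ 476.37317215 -173.48240955  229.78005564] [-1.79965216e+02 -3.63926238e-02  7.20175546e+01] [-0.16752312  0.0451047  -0.88774227] 25.71010810270648
[368.55516208 227.08510512] [369.37844992 153.33798671] [366.79334639 228.99785316] [367.79694581 165.4235831 ]
```

View pics/m2.png

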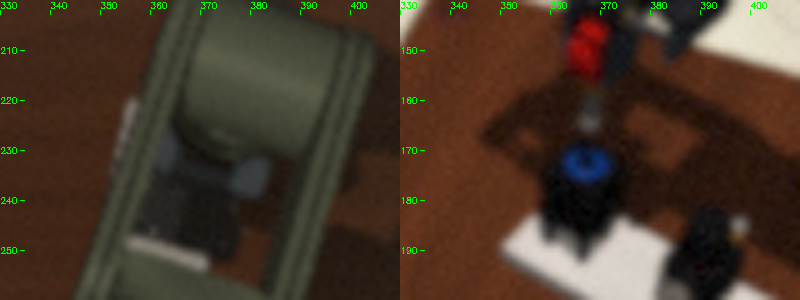

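```bash
python3 -c "
from h import *
import pickle
np.set_printoptions(precision=2,suppress=True)
f=pickle.load(open('f0.pkl','rb'));T,S=f['top'],f['side']
a=np.linspace(0,2*np.pi,60)
pts=np.array([[x,25*np.cos(t),25*np.sin(t)] for x in(-13,13) for t in a])
Rz=Rn.from_euler('z',-18,degrees=True).as_matrix()
for z in (101,103,105):
  W=pts@Rz.T+[505.3,141.5,z]
  for n,F,b in(('T',T,(270,212,28,24)),('S',S,(318,225,24,24))):
    h=cv2.convexHull(np.array([proj(F,w) for w in W],np.float32));m=cv2.moments(h)
    print(z,n,m['m10']/m['m00'],m['m01']/m['m00'],cv2.contourArea(h),blob(F,'r',b)[1])
print([(z,proj(T,[476.3,-174.4,z]),proj(S,[476.3,-174.4,z])) for z in (124,126,128)])
# mouth from side ray / top ray at z
for z in (122,124,126,128): print(z,atz(T,(366.1,230.4),z),atz(S,(366.7,172.4),z))
"
```

```text
101 T 282.4556668117891 224.97545848876305 100.7740245743189 [282.13 224.4 ]
101 S 330.27978779742006 234.06638710185007 149.54443917772733 [328.78 231.46]
103 T 282.4138147468811 224.9163139226684 101.00581978168339 [282.13 224.4 ]
103 S 330.28881996065405 233.7511492457218 149.91822001570836 [328.78 231.46]
105 T 282.37186747993354 224.85704139241366 101.23867152887397 [282.13 224.4 ]
105 S 330.2978767710938 233.43519720804545 150.2932883594185 [328.78 231.46]
[(124, array([366.  , 230.14]), array([366.95, 172.45])), (126, array([366.05, 230.09]), array([366.99, 172.11])), (128, array([366.1 , 230.03]), array([367.04, 171.76]))]
122 [ 475.52 -174.95  122.  ] [ 477.74 -176.13  122.  ]
124 [ 475.32 -174.75  124.  ] [ 477.3  -174.28  124.  ]
126 [ 475.12 -174.55  126.  ] [ 476.86 -172.42  126.  ]
128 [ 474.92 -174.36  128.  ] [ 476.43 -170.57  128.  ]
```

Request:
send_rows --motion '[{"tx": -0.0015, "ty": 0, "tz": 0.02, "rx": 0, "ry": 0, "rz": 0, "gripper": 1}, {"tx": 0, "ty": 0, "tz": 0.02, "rx": 0, "ry": 0, "rz": 0, "gripper": 1}, {"tx": 0, "ty": 0, "tz": 0.02, "rx": 0, "ry": 0, "rz": 0, "gripper": 1}, {"tx": 0, "ty": 0, "tz": 0.006, "rx": 0, "ry": 0, "rz": 0, "gripper": 1}, {"tx": 0, "ty": 0, "tz": 0, "rx": 0, "ry": 0, "rz": 0, "gripper": 1}, {"tx": 0, "ty": 0, "tz": 0, "rx": 0, "ry": 0, "rz": 0, "gripper": 1}]'

```text
time_s: 8.15
ee_pos: [476.6, -175.1, 197.3]
ee_rot: [180.0, 0.0, 72.0]
force: [0.3, -1.1, -1.4]
gripper_width: 25.7
gripper_force: 50.0
```

```bash
python3 -c "
from h import *
import pickle
s=env.state();print(s['time_s'],s['ee_pos'],s['ee_rot'],s['force'],s['gripper_width'])
S=grab('side');T,S1,p1=pickle.load(open('f1.pkl','rb'))
p=s['ee_pos'];print(proj(S,p-[0,0,65]),proj(S,p-[0,0,16]))
mosaic([(S1,346,148),(S,346,148)],'m3.png',10)"
```

```text
8.15 [ 476.55222289 -175.09328722  197.26338075] [1.79955218e+02 7.08941330e-03 7.19912022e+01] [ 0.25721892 -1.1322382  -1.36581854] 25.654477692060937
[367.13220009 170.88471582] [368.27658313 162.14924861]
```

View pics/m3.png

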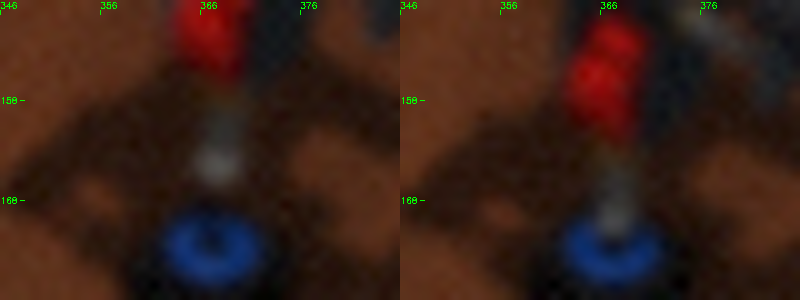

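Request:
send_rows --motion '[{"tx": 0, "ty": 0, "tz": 0.006, "rx": 0, "ry": 0, "rz": 0, "gripper": 1}, {"tx": 0, "ty": 0, "tz": 0.006, "rx": 0, "ry": 0, "rz": 0, "gripper": 1}, {"tx": 0, "ty": 0, "tz": 0.004, "rx": 0, "ry": 0, "rz": 0, "gripper": 1}, {"tx": 0, "ty": 0, "tz": 0.004, "rx": 0, "ry": 0, "rz": 0, "gripper": 1}, {"tx": 0, "ty": 0, "tz": 0, "rx": 0, "ry": 0, "rz": 0, "gripper": 1}]'

```text
time_s: 8.82
ee_pos: [476.2, -174.9, 186.7]
ee_rot: [-180.0, 0.0, 72.0]
force: [0.6, 0.2, -1.1]
gripper_width: 25.9
gripper_force: 50.0
```

Request:
send_rows --motion '[{"tx": 0, "ty": 0, "tz": 0.004, "rx": 0, "ry": 0, "rz": 0, "gripper": 1}, {"tx": 0, "ty": 0, "tz": 0.004, "rx": 0, "ry": 0, "rz": 0, "gripper": 1}, {"tx": 0, "ty": 0, "tz": 0.004, "rx": 0, "ry": 0, "rz": 0, "gripper": 1}, {"tx": 0, "ty": 0, "tz": 0.004, "rx": 0, "ry": 0, "rz": 0, "gripper": 1}, {"tx": 0, "ty": 0, "tz": 0, "rx": 0, "ry": 0, "rz": 0, "gripper": 1}]'

```text
time_s: 9.45
ee_pos: [476.2, -174.9, 178.7]
ee_rot: [-180.0, 0.0, 72.0]
force: [-0.2, -0.1, -2.6]
gripper_width: 25.9
gripper_force: 50.0
```

Request:
send_rows --motion '[{"tx": 0, "ty": 0, "tz": 0.004, "rx": 0, "ry": 0, "rz": 0, "gripper": 1}, {"tx": 0, "ty": 0, "tz": 0.004, "rx": 0, "ry": 0, "rz": 0, "gripper": 1}, {"tx": 0, "ty": 0, "tz": 0.004, "rx": 0, "ry": 0, "rz": 0, "gripper": 1}, {"tx": 0, "ty": 0, "tz": 0.004, "rx": 0, "ry": 0, "rz": 0, "gripper": 1}, {"tx": 0, "ty": 0, "tz": 0, "rx": 0, "ry": 0, "rz": 0, "gripper": 1}]'

```text
time_s: 10.07
ee_pos: [476.2, -174.9, 170.7]
ee_rot: [-180.0, 0.0, 72.0]
force: [-1.0, 0.8, -0.5]
gripper_width: 25.8
gripper_force: 50.0
```

Request:
send_rows --motion '[{"tx": 0, "ty": 0, "tz": 0.004, "rx": 0, "ry": 0, "rz": 0, "gripper": 1}, {"tx": 0, "ty": 0, "tz": 0.004, "rx": 0, "ry": 0, "rz": 0, "gripper": 1}, {"tx": 0, "ty": 0, "tz": 0.004, "rx": 0, "ry": 0, "rz": 0, "gripper": 1}, {"tx": 0, "ty": 0, "tz": 0, "rx": 0, "ry": 0, "rz": 0, "gripper": 1}]'

```text
time_s: 10.58
ee_pos: [476.1, -175.0, 165.0]
ee_rot: [-180.0, 0.0, 72.0]
force: [-2.8, 0.1, 3.2]
gripper_width: 25.4
gripper_force: 50.0
```

Request:
send_rows --motion '[{"tx": 0, "ty": 0, "tz": 0.004, "rx": 0, "ry": 0, "rz": 0, "gripper": 1}, {"tx": 0, "ty": 0, "tz": 0.004, "rx": 0, "ry": 0, "rz": 0, "gripper": 1}, {"tx": 0, "ty": 0, "tz": 0, "rx": 0, "ry": 0, "rz": 0, "gripper": 1}]'

```text
time_s: 10.95
ee_pos: [476.2, -175.0, 161.2]
ee_rot: [-180.0, 0.0, 72.0]
force: [-2.6, 0.9, 5.3]
gripper_width: 25.8
gripper_force: 50.0
```

Request:
send_rows --motion '[{"tx": -0.0005, "ty": -0.0014, "tz": 0.003, "rx": 0, "ry": 0, "rz": 0, "gripper": 1}, {"tx": 0, "ty": 0, "tz": 0.003, "rx": 0, "ry": 0, "rz": 0, "gripper": 1}, {"tx": 0, "ty": 0, "tz": 0, "rx": 0, "ry": 0, "rz": 0, "gripper": 1}]'

```text
time_s: 11.32
ee_pos: [475.9, -175.0, 158.6]
ee_rot: [179.9, -0.0, 72.0]
force: [-2.4, -0.2, 6.5]
gripper_width: 25.6
gripper_force: 50.0
```

Request:
send_rows --motion '[{"tx": 0, "ty": 0, "tz": 0.003, "rx": 0, "ry": 0, "rz": 0, "gripper": 1}, {"tx": 0, "ty": 0, "tz": 0.003, "rx": 0, "ry": 0, "rz": 0, "gripper": 1}, {"tx": 0, "ty": 0, "tz": 0, "rx": 0, "ry": 0, "rz": 0, "gripper": 1}]'

```text
time_s: 11.7
ee_pos: [476.1, -175.1, 156.0]
ee_rot: [179.9, -0.0, 72.0]
force: [-3.0, 1.5, 8.9]
gripper_width: 25.9
gripper_force: 50.0
```

Request:
send_rows --motion '[{"tx": 0, "ty": 0, "tz": 0.003, "rx": 0, "ry": 0, "rz": 0, "gripper": 1}, {"tx": 0, "ty": 0, "tz": 0.003, "rx": 0, "ry": 0, "rz": 0, "gripper": 1}, {"tx": 0, "ty": 0, "tz": 0, "rx": 0, "ry": 0, "rz": 0, "gripper": 1}]'

```text
time_s: 12.08
ee_pos: [476.2, -175.1, 153.2]
ee_rot: [179.9, -0.0, 72.0]
force: [-3.6, 1.4, 10.4]
gripper_width: 25.8
gripper_force: 50.0
```

Request:
send_rows --motion '[{"tx": 0, "ty": -0.002, "tz": 0.003, "rx": 0, "ry": 0, "rz": 0, "gripper": 1}, {"tx": 0, "ty": 0, "tz": 0.003, "rx": 0, "ry": 0, "rz": 0, "gripper": 1}, {"tx": 0, "ty": 0, "tz": 0, "rx": 0, "ry": 0, "rz": 0, "gripper": 1}]'

```text
time_s: 12.45
ee_pos: [476.0, -175.0, 150.4]
ee_rot: [179.8, -0.0, 72.0]
force: [-2.0, 1.4, 7.6]
gripper_width: 26.0
gripper_force: 50.0
```

Request:
send_rows --motion '[{"tx": 0, "ty": 0, "tz": 0.003, "rx": 0, "ry": 0, "rz": 0, "gripper": 1}, {"tx": 0, "ty": 0, "tz": 0.002, "rx": 0, "ry": 0, "rz": 0, "gripper": 1}, {"tx": 0, "ty": 0, "tz": 0, "rx": 0, "ry": 0, "rz": 0, "gripper": 1}]'

```text
time_s: 12.82
ee_pos: [475.4, -174.8, 146.8]
ee_rot: [179.9, -0.0, 72.0]
force: [-1.0, 1.1, 5.7]
gripper_width: 26.0
gripper_force: 50.0
```

Request:
send_rows --motion '[{"tx": 0, "ty": 0, "tz": 0.003, "rx": 0, "ry": 0, "rz": 0, "gripper": 1}, {"tx": 0, "ty": 0, "tz": 0.003, "rx": 0, "ry": 0, "rz": 0, "gripper": 1}, {"tx": 0, "ty": 0, "tz": 0.002, "rx": 0, "ry": 0, "rz": 0, "gripper": 1}, {"tx": 0, "ty": 0, "tz": 0, "rx": 0, "ry": 0, "rz": 0, "gripper": 1}]'

```text
time_s: 13.32
ee_pos: [475.4, -174.8, 143.3]
ee_rot: [179.9, -0.0, 72.0]
force: [-1.7, 0.7, 8.5]
gripper_width: 25.5
gripper_force: 50.0
```

Request:
send_rows --motion '[{"tx": 0, "ty": 0, "tz": 0.003, "rx": 0, "ry": 0, "rz": 0, "gripper": 1}, {"tx": 0, "ty": 0, "tz": 0.003, "rx": 0, "ry": 0, "rz": 0, "gripper": 1}, {"tx": 0, "ty": 0, "tz": 0, "rx": 0, "ry": 0, "rz": 0, "gripper": 1}]'

```text
time_s: 13.7
ee_pos: [475.4, -174.9, 140.6]
ee_rot: [179.9, -0.0, 72.0]
force: [-2.5, 0.4, 9.6]
gripper_width: 25.9
gripper_force: 50.0
```

Request:
send_rows --motion '[{"tx": 0, "ty": 0, "tz": 0.003, "rx": 0, "ry": 0, "rz": 0, "gripper": 1}, {"tx": 0, "ty": 0, "tz": 0.003, "rx": 0, "ry": 0, "rz": 0, "gripper": 1}, {"tx": 0, "ty": 0, "tz": 0.002, "rx": 0, "ry": 0, "rz": 0, "gripper": 1}, {"tx": 0, "ty": 0, "tz": 0, "rx": 0, "ry": 0, "rz": 0, "gripper": 1}]'

```text
time_s: 14.2
ee_pos: [475.4, -174.9, 137.1]
ee_rot: [179.9, -0.0, 72.0]
force: [-3.4, 0.7, 13.2]
gripper_width: 25.7
gripper_force: 50.0
```

Request:
send_rows --motion '[{"tx": 0, "ty": 0, "tz": 0.003, "rx": 0, "ry": 0, "rz": 0, "gripper": 1}, {"tx": 0, "ty": 0, "tz": 0.002, "rx": 0, "ry": 0, "rz": 0, "gripper": 1}, {"tx": 0, "ty": 0, "tz": 0, "rx": 0, "ry": 0, "rz": 0, "gripper": 1}]'

```text
time_s: 14.58
ee_pos: [475.4, -174.8, 134.9]
ee_rot: [179.9, -0.0, 72.0]
force: [-2.8, 1.0, 15.5]
gripper_width: 25.8
gripper_force: 50.0
```

Request:
send_rows --motion '[{"tx": 0, "ty": 0, "tz": 0, "rx": 0, "ry": 0, "rz": 0, "gripper": 1}, {"tx": 0, "ty": 0, "tz": -0.006, "rx": 0, "ry": 0, "rz": 0, "gripper": 1}, {"tx": 0, "ty": 0, "tz": -0.006, "rx": 0, "ry": 0, "rz": 0, "gripper": 1}, {"tx": 0, "ty": 0, "tz": -0.006, "rx": 0, "ry": 0, "rz": 0, "gripper": 1}, {"tx": 0, "ty": 0, "tz": -0.006, "rx": 0, "ry": 0, "rz": 0, "gripper": 1}, {"tx": 0, "ty": 0, "tz": -0.006, "rx": 0, "ry": 0, "rz": 0, "gripper": 1}, {"tx": 0, "ty": 0, "tz": -0.006, "rx": 0, "ry": 0, "rz": 0, "gripper": 1}, {"tx": 0, "ty": 0, "tz": -0.004, "rx": 0, "ry": 0, "rz": 0, "gripper": 1}, {"tx": 0, "ty": 0, "tz": 0, "rx": 0, "ry": 0, "rz": 0, "gripper": 1}, {"tx": 0, "ty": 0, "tz": 0, "rx": 0, "ry": 0, "rz": 0, "gripper": 1}]'

```text
time_s: 15.82
ee_pos: [474.7, -174.7, 152.9]
ee_rot: [180.0, 0.0, 72.0]
force: [0.0, -0.3, 1.6]
gripper_width: 25.9
gripper_force: 50.0
```

Request:
send_rows --motion '[{"tx": 0, "ty": 0, "tz": -0.004, "rx": 0, "ry": 0, "rz": 0, "gripper": 1}, {"tx": 0, "ty": 0, "tz": -0.004, "rx": 0, "ry": 0, "rz": 0, "gripper": 1}, {"tx": 0, "ty": 0, "tz": -0.002, "rx": 0, "ry": 0, "rz": 0, "gripper": 1}, {"tx": 0, "ty": 0, "tz": 0, "rx": 0, "ry": 0, "rz": 0, "gripper": 1}, {"tx": 0, "ty": 0, "tz": 0, "rx": 0, "ry": 0, "rz": 0, "gripper": 1}, {"tx": 0, "ty": 0, "tz": 0, "rx": 0, "ry": 0, "rz": 0, "gripper": 1}]'

```text
time_s: 16.58
ee_pos: [474.6, -174.7, 157.9]
ee_rot: [-180.0, 0.0, 72.0]
force: [0.5, -0.9, -2.6]
gripper_width: 25.4
gripper_force: 50.0
```

Request:
send_rows --motion '[{"tx": 0, "ty": 0, "tz": -0.003, "rx": 0, "ry": 0, "rz": 0, "gripper": 1}, {"tx": 0, "ty": 0, "tz": -0.003, "rx": 0, "ry": 0, "rz": 0, "gripper": 1}, {"tx": 0, "ty": 0, "tz": -0.003, "rx": 0, "ry": 0, "rz": 0, "gripper": 1}, {"tx": 0, "ty": 0, "tz": 0, "rx": 0, "ry": 0, "rz": 0, "gripper": 1}, {"tx": 0, "ty": 0, "tz": 0, "rx": 0, "ry": 0, "rz": 0, "gripper": 1}, {"tx": 0, "ty": 0, "tz": 0, "rx": 0, "ry": 0, "rz": 0, "gripper": 1}]'

```text
time_s: 17.32
ee_pos: [474.6, -174.6, 162.4]
ee_rot: [-180.0, 0.0, 72.0]
force: [2.2, -1.1, -6.4]
gripper_width: 25.7
gripper_force: 50.0
```

```bash
python3 -c "
from h import *
import pickle
S=grab('side');f=pickle.load(open('f0.pkl','rb'))['side']
s=env.state();print(s['ee_pos'],s['force'])
for F in(f,S): print(blob(F,'b',(353,155,28,30))[1:3])
mosaic([(f,340,135),(S,340,135)],'m4.png')"
```

```text
[ 474.53439866 -174.63062147  162.40295767] [ 1.90730926 -0.37381761 -5.0722262 ]
(array([366.73616294, 172.37181281]), array([[361.00000095, 172.125     ],
       [366.5       , 166.625     ],
       [372.375     , 172.5       ],
       [366.87500191, 178.        ]]))
(array([366.05383481, 173.15597345]), array([[361.74253464, 174.0750618 ],
       [362.83315659, 170.13204288],
       [370.26955414, 172.18891907],
       [369.17893219, 176.13193893]]))
```

View pics/m4.png

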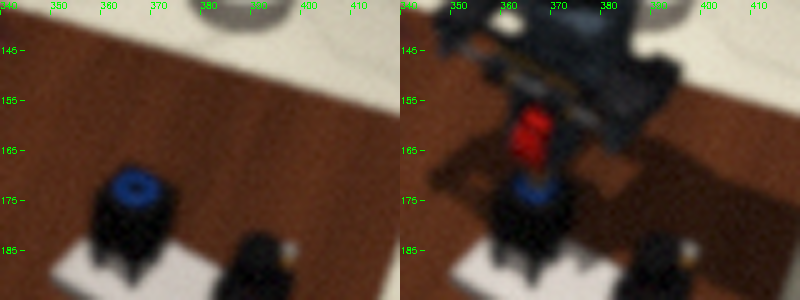

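Request:
send_rows --motion '[{"tx": 0, "ty": 0, "tz": -0.003, "rx": 0, "ry": 0, "rz": 0, "gripper": 1}, {"tx": 0, "ty": 0, "tz": 0, "rx": 0, "ry": 0, "rz": 0, "gripper": 1}, {"tx": 0, "ty": 0, "tz": 0, "rx": 0, "ry": 0, "rz": 0, "gripper": 1}, {"tx": 0, "ty": 0, "tz": 0, "rx": 0, "ry": 0, "rz": 0, "gripper": 1}]'

```text
time_s: 17.88
ee_pos: [474.5, -174.6, 163.9]
ee_rot: [-180.0, 0.0, 72.0]
force: [1.5, -0.9, -6.7]
gripper_width: 25.7
gripper_force: 50.0
```

Request:
send_rows --motion '[{"tx": 0, "ty": 0, "tz": 0.004, "rx": 0, "ry": 0, "rz": 0, "gripper": 1}, {"tx": 0, "ty": 0.001, "tz": 0.004, "rx": 0, "ry": 0, "rz": 0, "gripper": 1}, {"tx": 0, "ty": 0, "tz": 0.004, "rx": 0, "ry": 0, "rz": 0, "gripper": 1}, {"tx": 0, "ty": 0, "tz": 0.003, "rx": 0, "ry": 0, "rz": 0, "gripper": 1}, {"tx": 0, "ty": 0, "tz": 0, "rx": 0, "ry": 0, "rz": 0, "gripper": 1}, {"tx": 0, "ty": 0, "tz": 0, "rx": 0, "ry": 0, "rz": 0, "gripper": 1}]'

```text
time_s: 18.62
ee_pos: [475.1, -174.8, 156.5]
ee_rot: [180.0, 0.0, 72.0]
force: [-1.4, -0.2, -1.5]
gripper_width: 26.1
gripper_force: 50.0
```

Request:
send_rows --motion '[{"tx": 0, "ty": 0, "tz": 0, "rx": 0, "ry": 0, "rz": 0, "gripper": -1}, {"tx": 0, "ty": 0, "tz": 0, "rx": 0, "ry": 0, "rz": 0, "gripper": -1}, {"tx": 0, "ty": 0, "tz": 0, "rx": 0, "ry": 0, "rz": 0, "gripper": -1}, {"tx": 0, "ty": 0, "tz": 0, "rx": 0, "ry": 0, "rz": 0, "gripper": -1}, {"tx": 0, "ty": 0, "tz": 0, "rx": 0, "ry": 0, "rz": 0, "gripper": -1}, {"tx": 0, "ty": 0, "tz": 0, "rx": 0, "ry": 0, "rz": 0, "gripper": -1}]'

```text
time_s: 19.38
ee_pos: [475.1, -174.8, 156.4]
ee_rot: [180.0, 0.0, 72.0]
force: [-0.4, 0.3, 0.5]
gripper_width: 83.0
gripper_force: 0.0
```

Request:
send_rows --motion '[{"tx": 0, "ty": 0, "tz": -0.02, "rx": 0, "ry": 0, "rz": 0, "gripper": -1}, {"tx": 0, "ty": 0, "tz": -0.05, "rx": 0, "ry": 0, "rz": 0, "gripper": -1}, {"tx": 0, "ty": 0, "tz": -0.06, "rx": 0, "ry": 0, "rz": 0, "gripper": -1}, {"tx": 0, "ty": 0, "tz": -0.06, "rx": 0, "ry": 0, "rz": 0, "gripper": -1}, {"tx": 0, "ty": 0, "tz": -0.06, "rx": 0, "ry": 0, "rz": 0, "gripper": -1}, {"tx": -0.06, "ty": 0, "tz": 0, "rx": 0, "ry": 0, "rz": 0, "gripper": -1}, {"tx": -0.08, "ty": 0, "tz": 0, "rx": 0, "ry": 0, "rz": 0, "gripper": -1}, {"tx": -0.08, "ty": 0, "tz": 0, "rx": 0, "ry": 0, "rz": 0, "gripper": -1}, {"tx": -0.06, "ty": 0, "tz": 0, "rx": 0, "ry": 0, "rz": 0, "gripper": -1}, {"tx": 0, "ty": 0, "tz": 0, "rx": 0, "ry": 0, "rz": 0, "gripper": -1}, {"tx": 0, "ty": 0, "tz": 0, "rx": 0, "ry": 0, "rz": 0, "gripper": -1}]'

```text
time_s: 20.75
ee_pos: [432.0, -307.4, 281.8]
ee_rot: [180.0, -0.0, 72.0]
force: [0.4, 0.2, -0.6]
gripper_width: 90.9
gripper_force: 0.0
```

```bash
python3 -c "
from h import *
S=grab('side');T=grab('top')
s=env.state();print(s['time_s'],s['ee_pos'],s['force'],s['gripper_width'])
mosaic([(T,330,205),(S,340,135)],'m5.png')"
```

```text
20.85 [ 432.16774155 -307.04130533  281.77156721] [ 0.78653843  0.3448592  -0.02687651] 91.43377632064644
```

View pics/m5.png

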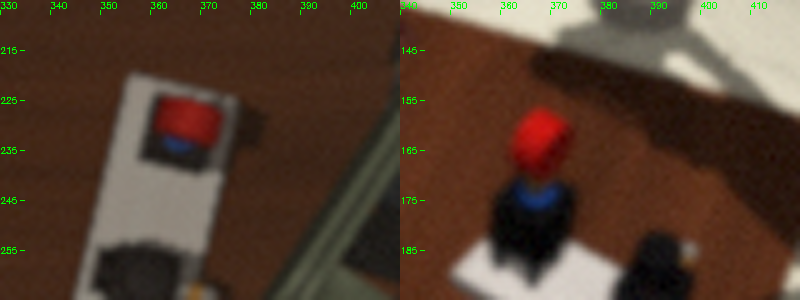

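The gauge stands upright in the fitting: the red drum is at (367,229) in the top view and (368,162) in the side view, right above the blue collar, and the arm is clear.

```bash
python3 -c "
from workcell import env
print(env.job_done())"
```

```text
the job is handed in; nothing more can be done
None
```

The red gauge was pressed home in the fitting (about 17 N at most), tugged up with about 5 N, which lifted the block an estimated 6–7 mm, then released standing upright; the job is handed in, and no verdict came back.

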